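# Square a carton into the corner of a sloping labelling stand

### The job

Lay the small oblong taped carton gently on the upper part of the sloping plate, long side running up the slope, and let go well above the lower ledge so that it slides down onto the ledge by itself. Then push it sideways along the ledge, taking the sliding end stop with it, until the stop is felt to reach its hard end, and press it there with a light, steady push of about 12 N (never over 25 N) for one second. Leave the carton flat and squared into the corner of ledge and stop, and the other goods where they are.

Things in the scene. Friction and masses are not known exactly. Their poses are not given: they have to be found in the camera images.
- carton_center (a point): Small sealed cardboard carton, 100 x 56 x 40 mm (its own x, y, z), 0.25 to 0.5 kg, lying flat on the table with a strip of tape along the middle of its top, parallel to its long side. The point is its centre, 20 mm above its underside; its x axis is along the long side, z up. It can be gripped across its 56 mm width.
- plate: Slick metal plate of the stand, fixed, tilted 25 degrees, rising away from the robot; a carton let go on it slides down by itself, but not sideways. Origin: on its top surface at the lower edge, against the ledge's inner face, midway along the ledge, 35 mm above the table. x points up the slope, y level along the ledge, z square to the plate. The top reaches 240 mm up the slope and 150 mm to either side.
- ledge: Ledge, fixed: upright strip along the whole lower edge of the plate, 300 mm long, 12 mm thick, 20 mm high over the plate. Same origin and axes as the plate; its inner face is at x = 0. One short end of the carton comes to rest on it. Pushing the carton along it takes 2 to 5 N.
- stop: Sliding end stop: steel bar lying up the slope, 24 mm wide, 90 long, 31 high over the plate, plus 8 mm bolt heads. It slides in +y along the ledge (drag 1.5 N, stays put) for 7 to 25 mm to a rigid set screw whose place is not measured: feel for it. Origin: corner of its working face, ledge and plate top; axes level, y as the plate's. The face looks to -y; the carton's long side goes flat against it.
- tin: Bystander: low round food tin, 82 mm in diameter, 36 mm high, on the table. Origin: centre of its underside.
- tea_box: Bystander: square plain cardboard box without tape, 75 x 75 x 60 mm, on the table. Origin: centre of its underside.
- jar: Bystander: upright jar, 68 mm in diameter, 95 mm high, on the table. Origin: centre of its underside.

How it is judged:
On the way, in this order (a step that is already met when the one before it is completed fails the run):
1. the carton is let go on the plate, at least 15 mm above the ledge (contact force between the fingers and carton below 0.2 N and contact force between carton and plate above 0.3 N and x of carton_center in the frame of plate above 0.065 m), for 0.04 s.
2. the carton has slid down onto the ledge, untouched (contact force between the fingers and carton below 0.2 N and x of carton_center in the frame of plate below 0.054 m and z of carton_center in the frame of plate below 0.024 m), for 0.1 s.
3. the carton is pressed with the end stop against its hard end with at least 4 N for half a second (contact force between carton and stop above 4 N and x of carton_center in the frame of plate below 0.0525 m and z of carton_center in the frame of plate below 0.024 m and y of carton_center in the frame of stop above -0.03 m and angle between the x axis of carton_center and the x axis of plate, either way round below 0.04 rad), for 0.5 s.
At the end, for the whole second after the job is handed in: The carton lies flat on the plate, within 2.5 mm of the ledge and 2 mm of the end stop, its long side within 0.04 rad of the slope direction, at rest and released; the end stop has been moved on (by more than 6 mm) to its hard end (x of carton_center in the frame of plate below 0.0525 m and z of carton_center in the frame of plate below 0.024 m and y of carton_center in the frame of stop above -0.03 m and angle between the x axis of carton_center and the x axis of plate, either way round below 0.04 rad and distance of stop from where it was at the start of the episode above 0.006 m and contact force between the fingers and carton below 0.2 N and linear speed of carton below 0.01 m/s); the robot touches nothing.
It fails at once if the carton is pushed against the end stop with more than 25 N (contact force between carton and stop above 25 N).
It fails at once if the carton is pressed hard onto the plate (over 120 N) (contact force between carton and plate above 120 N).
It fails at once if the carton is dropped: not held, more than 15 mm above the plate (contact force between the fingers and carton below 0.2 N and z of carton_center in the frame of plate above 0.035 m and x of carton_center in the frame of plate above 0 m and y of carton_center in the frame of plate above -0.15 m).
It fails at once if the other goods are disturbed (moved more than 15 mm) (distance of any of tin, tea_box, jar from where it was at the start of the episode above 0.015 m).
It also fails if it takes over 72 s, if anything falls off the work surface, if the arm or the gripper's body presses on something with over 40 N, if the wrist force passes 120 N, or if a joint passes its speed limit or range.

### The arm

A 7-joint arm with a two-finger parallel gripper is mounted at the origin on the work surface. World frame = base frame: x ahead of the robot, y to its left, z up, the work surface at z = 0. Lengths are in m, angles in rad, forces in N, time in s.
With the tool pointing down it reaches from about 0.425 to 0.925 m from the base axis. Payload 6.8 kg.
Tool frame: the origin (TCP) lies midway between the tips of the shut fingers; the grasp point (between the pads) lies robot.grip_point_offset behind it (robot.grip_point_offset is the distance from the TCP to the grasp point, in m); z points along the fingers, y is the direction in which the jaws open and shut (so a half turn about z gives the same grasp; the last joint's range is limited). The gripper opens to 85 mm and grips with 20 to 120 N. Pads are 22 mm wide; open, the fingers measure 114 mm over their backs; the gripper's body (76 mm by 85 mm) begins 54 mm behind the grasp point. The pads swing forward as they close: fully open they stand 13 mm farther back than shut.
Start: joints at [-1.235, 0.477, 0.022, 1.555, -0.011, 1.109, -0.083], TCP at [0.29, 0.61, 0.231] pointing down, gripper open.
Joint ranges: [-2.96, 2.96], [-0.34, 2.1], [-1.41, 1.46], [0.24, 2.44], [-1.37, 4.51], [0.17, 1.92], [-2.96, 2.96]. Speed limits (rad/s): [2.39, 2.39, 3.14, 3.14, 3.14, 3.14, 3.14].

### API

Orientations are given as a unit quaternion [w, x, y, z].
In Python, from station import robot, effector, monitor, get_image, camera_info, workorder, spotter gives the robot as it stands. The module is installed in compiled form; this text tells all that it offers. Calls block until the motion is done:
- robot.movep(position, orientation): joint-space move of the TCP to a pose.
- robot.servo_line(position, attitude=None, feed=0.15, max_force=None): straight line of the TCP; attitude=None keeps the orientation; feed is the mean speed in m/s. With max_force (N) it stops when the force on the tool has changed by that much, and returns True; else False.
- robot.set_joints(angles): joint-space move.
- effector.gripper_to(opening, f_grip=None): finger opening in m; f_grip is the grip in N (None keeps the last); returns when the fingers have stopped.
- robot.pause(seconds).
- robot.ik(position, orientation): joint angles nearest the present ones, or None.
- monitor.state(): the state.
- get_image(name): name is "scene" or "side" or "wrist"; returns the picture (384x512x3 uint8, red, green, blue); there is no depth.
- camera_info(name): a dict with "fov_y" (degrees; the focal length in pixels is half the picture's height over the tangent of half this angle, whatever the lens; pixels are square), "cx", "cy" (the principal point, pixels), "camera_from_world" (4x4, takes a point from world to camera coordinates). Camera axes: x right, y down, z forward; pixel columns grow to the right and rows downward; lengths in m; the calibration is good to about 2 mm. A picture is of the moment at which its call begins: read the wrist's pose just before it. camera_info takes no time and is no camera call; for the wrist camera it gives the pose at the moment of the call.
A pose or a line that the arm cannot do raises robot.MotionError and nothing moves.
- workorder.job_done(): hands the job in, once; it reports no verdict.
Trained networks look in the newest picture that a camera, given by its name, has taken for a name from the list of things; names that differ only in an ending like _2 or _b are one class to them, and where a whole thing is asked for, a point or a joint stands for the part that bears it (a point fixed in the world has none). Each returns a list of dicts, best first, with "confidence" (0 to 1); they miss things now and then, are a little off and sometimes report something else, mostly with a low value. They report only what shows in the picture. A call takes as long as a camera call.
- spotter.cut_out(camera, query): "pixels" (384x512 bool, what is visible of it) and "box" ([centre column, centre row, width, height] in pixels, round what is visible of it).
The state is a dict: "clock": time; "q": joint angles; "dq": joint speeds; "joint_efforts": joint torques, N m; "ee_pos": TCP position; "tool_rot": TCP orientation; "ft_force": force on the tool from outside, world axes, zero at the start; "moment": the same for the moment, N m; "grip_width": finger opening in m.
Only numpy, scipy, OpenCV 4.12 (cv2) and the standard library are available. Lean on these libraries where they do the work, as an engineer would, in place of code of your own. Each camera call takes 0.05 s, during which the arm holds its last target. There are 200 camera calls.

## Working session

There is one attempt and no reset: what is moved stays moved. The work goes in short steps, each a Python script; the robot and the scene stay as the last script left them, time stands still between calls to the robot, and variables do not carry over. Pictures are saved under pics/ and viewed, about 8 in all and at most 12, crops included, and the job is handed in when it is done.

```bash
mkdir -p pics; ls
python3 - <<'E'
from station import *
import cv2,numpy as np
ims=[]
for n in ["scene","side","wrist"]:
    im=get_image(n); ims.append(im); cv2.imwrite(f"pics/{n}0.png",im[:,:,::-1])
    ci=camera_info(n); print(n,ci["fov_y"],ci["cx"],ci["cy"]); print(np.round(np.linalg.inv(ci["camera_from_world"]),3))
    for q in ["carton_center","plate","stop","ledge","tin","tea_box","jar"]:
        r=spotter.cut_out(n,q)
        print(q,[(round(d["confidence"],2),np.round(d["box"]).tolist()) for d in r[:2]])
print(robot.grip_point_offset,monitor.state())
cv2.imwrite("pics/a.png",cv2.resize(np.hstack(ims[:2]),(800,300))[:,:,::-1])
E
```

```text
pics
scene 51.76156427017668 257.2342643029424 187.24137290383368
[[-0.62   0.434 -0.654  1.183]
 [ 0.784  0.364 -0.502  0.518]
 [ 0.02  -0.824 -0.566  0.666]
 [ 0.     0.     0.     1.   ]]
carton_center [(0.72, [211.0, 169.0, 28.0, 28.0])]
plate [(0.69, [296.0, 232.0, 161.0, 74.0]), (0.23, [212.0, 168.0, 30.0, 26.0])]
stop [(0.82, [334.0, 225.0, 31.0, 18.0]), (0.69, [329.0, 219.0, 105.0, 64.0])]
ledge []
tin [(0.57, [176.0, 197.0, 32.0, 26.0])]
tea_box [(0.75, [145.0, 155.0, 34.0, 28.0])]
jar [(0.76, [418.0, 232.0, 34.0, 46.0])]
side 54.41217073086496 257.576059279898 188.54302138800426
[[ 0.977 -0.133  0.165  0.27 ]
 [-0.212 -0.617  0.757 -0.974]
 [ 0.001 -0.775 -0.632  0.856]
 [ 0.     0.     0.     1.   ]]
carton_center [(0.97, [264.0, 242.0, 39.0, 30.0])]
plate [(0.57, [278.0, 153.0, 70.0, 75.0])]
stop [(0.72, [248.0, 148.0, 23.0, 16.0])]
ledge [(0.73, [241.0, 165.0, 14.0, 47.0])]
tin [(0.88, [312.0, 231.0, 26.0, 28.0])]
tea_box []
jar [(0.56, [208.0, 136.0, 14.0, 27.0])]
wrist 63.83064041840856 252.25599805368023 189.55979070234005
[[ 0.431  0.87   0.24   0.228]
 [ 0.902 -0.41
[... 204 characters left out ...]
q': array([-1.23508443,  0.4770057 ,  0.02237346,  1.55536862, -0.01148021,
        1.10930742, -0.08314565]), 'dq': array([ 4.76940827e-04, -7.70946548e-04, -1.13059615e-03, -2.84948161e-03,
        2.60847757e-04, -9.83353849e-04, -9.54119374e-05]), 'joint_efforts': array([ 5.06278084e-04, -5.96340251e+01,  1.60663996e+00, -2.81534886e+01,
        1.24727548e-02,  1.73796841e-03, -2.74810327e-05]), 'ee_pos': array([0.28983095, 0.60964237, 0.23131685]), 'tool_rot': array([-1.23476922e-06,  2.20105842e-01,  9.75475996e-01,  1.99776014e-05]), 'ft_force': array([-0.3680408 , -0.37696323,  0.09506828]), 'moment': array([-0.0054692 , -0.0170003 , -0.02424822]), 'grip_width': 0.08502948459576634}
```

View pics/a.png

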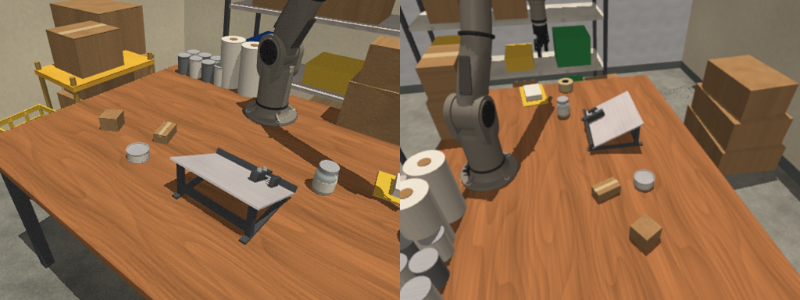

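```bash
cat > h.py <<'E'
from station import *
import numpy as np,cv2
from scipy.spatial.transform import Rotation as R
def ray(ci,u,v):
    f=192/np.tan(np.radians(ci["fov_y"]/2)); T=np.linalg.inv(ci["camera_from_world"])
    d=T[:3,:3]@np.array([(u-ci["cx"])/f,(v-ci["cy"])/f,1]); return T[:3,3],d
def onz(ci,u,v,z):
    o,d=ray(ci,u,v); return o+d*(z-o[2])/d[2]
def proj(ci,P):
    f=192/np.tan(np.radians(ci["fov_y"]/2)); T=ci["camera_from_world"]
    p=np.atleast_2d(P)@T[:3,:3].T+T[:3,3]; return np.c_[ci["cx"]+f*p[:,0]/p[:,2],ci["cy"]+f*p[:,1]/p[:,2]]
def quat(Rm):
    q=R.from_matrix(Rm).as_quat(); return [q[3],q[0],q[1],q[2]]
def down(yaw): # tool z down, tool y (jaw) at yaw
    y=np.array([np.cos(yaw),np.sin(yaw),0]); z=np.array([0,0,-1.]); return quat(np.c_[np.cross(y,z),y,z])
E
python3 - <<'E'
from h import *
for n,l in [("scene",[("carton",211,169,.02),("plate",296,232,.08),("stop",334,225,.08),("tin",176,197,.018),("tea",145,155,.03),("jar",418,232,.045)]),("side",[("carton",264,242,.02),("plate",278,153,.08),("stop",248,148,.08),("tin",312,231,.018),("jar",208,136,.045)])]:
    for k,u,v,z in l: print(n,k,onz(camera_info(n),u,v,z).round(3))
E
```

```text
scene carton [ 0.451 -0.225  0.02 ]
scene plate [0.59  0.176 0.08 ]
scene stop [0.514 0.23  0.08 ]
scene tin [ 0.617 -0.2    0.018]
scene tea [ 0.536 -0.433  0.03 ]
scene jar [0.367 0.382 0.045]
side carton [ 0.454 -0.226  0.02 ]
side plate [0.592 0.144 0.08 ]
side stop [0.489 0.201 0.08 ]
side tin [ 0.611 -0.21   0.018]
side jar [0.354 0.379 0.045]
```

Run:
```python
from h import *
ims=[]
def look(n,p,qs):
    phi=np.arctan2(p[1],p[0]); robot.movep(p,down(phi+np.pi/2)); robot.pause(.2)
    ci=camera_info("wrist"); im=get_image("wrist"); np.savez(f"{n}.npz",im=im,**ci)
    cv2.imwrite(f"pics/{n}.png",im[:,:,::-1]); ims.append(im)
    for q in qs:
        r=spotter.cut_out("wrist",q); print(q,[(round(d["confidence"],2),np.round(d["box"]).tolist()) for d in r[:2]])
        if r: np.save(f"{n}_{q}.npy",r[0]["pixels"])
look("wp",[.50,.16,.36],["plate","stop","ledge"])
look("wc",[.46,-.22,.27],["carton_center","tin"])
print(monitor.state()["clock"],monitor.state()["q"].round(2))
```

```text
plate [(0.95, [232.0, 208.0, 252.0, 232.0])]
stop [(0.89, [295.0, 160.0, 40.0, 74.0])]
ledge [(0.9, [270.0, 122.0, 198.0, 84.0])]
carton_center [(0.73, [245.0, 155.0, 87.0, 89.0])]
tin [(0.83, [311.0, 252.0, 60.0, 63.0])]
5.2667 [-0.2   0.17  0.6   1.93 -0.11  1.07  1.57]
```

View pics/wp.png

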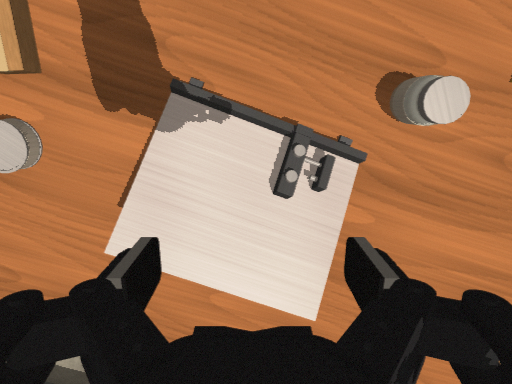

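View pics/wc.png

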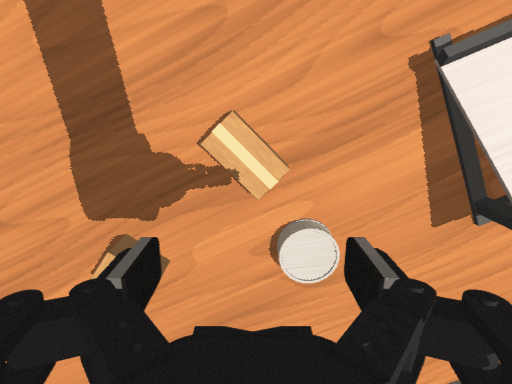

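```bash
cat >> h.py <<'E'
from scipy.optimize import minimize,least_squares
def hullmask(ci,P):
    m=np.zeros((384,512),np.uint8); cv2.fillConvexPoly(m,cv2.convexHull((proj(ci,P)*16).round().astype(np.int32)),1,shift=4); return m>0
def cart_pts(p,z=0): # x,y,yaw
    X=np.array([[a*.05,b*.028,c+z] for c in(.04,0) for a,b in((1,1),(1,-1),(-1,-1),(-1,1))]); return R.from_euler('z',p[2]).apply(X)+[p[0],p[1],0]
def plateT(p):
    return R.from_euler('zy',[p[2],-np.radians(25)]).as_matrix(), np.array([p[0],p[1],.035])
def ppt(p,X):
    Rm,t=plateT(p); return np.atleast_2d(X)@Rm.T+t
E
python3 - <<'E'
from h import *
d=np.load("wc.npz"); m=np.load("wc_carton_center.npy")
def cost(p): 
    a=hullmask(d,cart_pts(p)); return 1-(a&m).sum()/(a|m).sum()
c=onz(d,245,155,.03); best=None
for yaw in np.arange(0,np.pi,.3):
    s=minimize(cost,[c[0],c[1],yaw],method="Nelder-Mead",options=dict(initial_simplex=[[c[0],c[1],yaw],[c[0]+.01,c[1],yaw],[c[0],c[1]+.01,yaw],[c[0],c[1],yaw+.2]]))
    if best is None or s.fun<best.fun: best=s
print("carton",best.x,best.fun)
im=cv2.resize(d["im"][90:220,170:310],None,fx=4,fy=4,interpolation=cv2.INTER_CUBIC)
q=((proj(d,cart_pts(best.x))-[170,90]+.5)*4).astype(int)
cv2.polylines(im,[q[:4]],1,(0,0,255)); cv2.polylines(im,[q[4:]],1,(0,255,0))
e=np.load("wp.npz"); M=[[.24,-.15,0],[.24,.15,0],[-.012,-.15,.02],[-.012,.15,.02],[0,-.15,.02],[0,.15,.02]]
U=np.array([[107,251],[316,320],[174,82],[365,153],[170,91],[362,160]],float)
f=lambda p:(proj(e,ppt(p,M))-U).ravel()
s=least_squares(f,[.5,.16,0],loss="soft_l1"); print("plate",s.x,s.fun.reshape(-1,2).round(1).tolist())
im2=cv2.resize(e["im"][70:330,90:380],None,fx=2,fy=2,interpolation=cv2.INTER_CUBIC)
for P in ([[0,-.15,0],[.24,-.15,0],[.24,.15,0],[0,.15,0]],[[0,-.15,.02],[-.012,-.15,.02],[-.012,.15,.02],[0,.15,.02]]):
    cv2.polylines(im2,[((proj(e,ppt(s.x,P))-[90,70]+.5)*2).astype(int)],1,(255,0,0))
H=max(im.shape[0],im2.shape[0]); pad=lambda i:np.pad(i,((0,H-i.shape[0]),(0,0),(0,0)))
o=np.hstack([pad(im),pad(im2)]); o=cv2.resize(o,None,fx=800/o.shape[1],fy=800/o.shape[1]) 
cv2.imwrite("pics/fit.png",o[:,:,::-1])
E
```

```text
carton [ 0.45128969 -0.22395894  0.324017  ] 0.037668617968948825
plate [ 0.46302379  0.17327059 -0.03753776] [[-1.4, 3.7], [0.6, 2.3], [-1.7, -1.2], [2.9, 0.1], [-0.8, -2.7], [4.0, 0.5]]
```

View pics/fit.png

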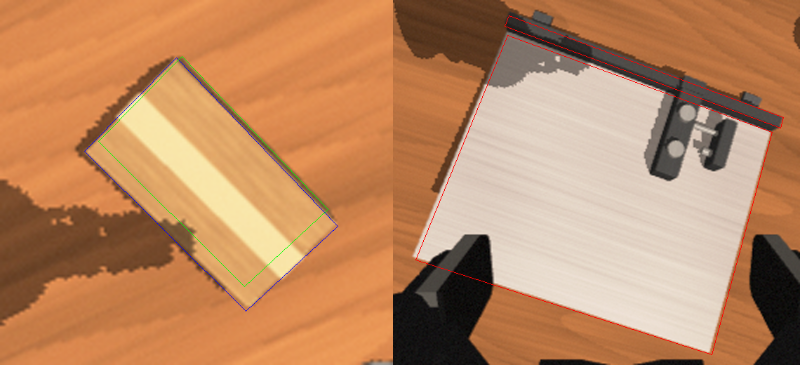

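Run:
```python
from h import *
import h
_p=h.proj
def projd(ci,P,k):
    f=192/np.tan(np.radians(ci["fov_y"]/2)); q=(_p(ci,P)-[ci["cx"],ci["cy"]])/f
    return q*(1+k*(q**2).sum(1,keepdims=True))*f+[ci["cx"],ci["cy"]]
e=np.load("wp.npz"); M=[[.24,-.15,0],[.24,.15,0],[-.012,-.15,.02],[-.012,.15,.02],[0,-.15,.02],[0,.15,.02]]
U=np.array([[107,251],[316,320],[174,82],[365,153],[170,91],[362,160]],float)
s=least_squares(lambda p:(projd(e,ppt(p,M),p[3])-U).ravel(),[.5,.16,0,0]); print(s.x,s.fun.reshape(-1,2).round(1).tolist()); k=s.x[3]
d=np.load("wc.npz"); m=np.load("wc_carton_center.npy"); h.proj=lambda ci,P:projd(ci,P,k)
def cost(p): 
    a=h.hullmask(d,cart_pts(p)); return 1-(a&m).sum()/(a|m).sum()
x0=np.array([.4513,-.224,.324])
b=minimize(cost,x0,method="Nelder-Mead",options=dict(initial_simplex=[x0,x0+[.006,0,0],x0+[0,.006,0],x0+[0,0,.1]])); print(b.x,b.fun)
# stop: working-face top edge & bolts
E=lambda u,v,z:None
def onplate(u,v,z):
    Rm,t=plateT(s.x); r=least_squares(lambda q:(projd(e,ppt(s.x,[q[0],q[1],z]),k)-[[u,v]]).ravel(),[.05,0]); return r.x.round(4)
print("stop face top far corner",onplate(272.5,194,.031),"other",onplate(291,197,.031), "near", onplate(291,132,.031))
im2=cv2.resize(e["im"][70:330,90:380],None,fx=2.7,fy=2.7,interpolation=cv2.INTER_CUBIC)
for P in ([[0,-.15,0],[.24,-.15,0],[.24,.15,0],[0,.15,0]],[[0,-.15,.02],[-.012,-.15,.02],[-.012,.15,.02],[0,.15,.02]]):
    P=np.array(P);L=np.vstack([np.linspace(P[i],P[(i+1)%4],20) for i in range(4)])
    cv2.polylines(im2,[((projd(e,ppt(s.x,L),k)-[90,70]+.5)*2.7).round().astype(int)],1,(255,0,0))
cv2.imwrite("pics/fit2.png",im2[:600,:,::-1])
```

```text
[ 0.46277246  0.17185302 -0.03862652 -0.09374354] [[1.2, 1.4], [-1.8, -0.9], [-1.1, 0.2], [0.5, 0.2], [-0.3, -1.6], [1.6, 0.6]]
[ 0.45069712 -0.22387931  0.32125585] 0.03274494755691992
stop face top far corner [0.0955 0.0335] other [0.091  0.0589] near [0.0029 0.0317]
```

View pics/fit2.png

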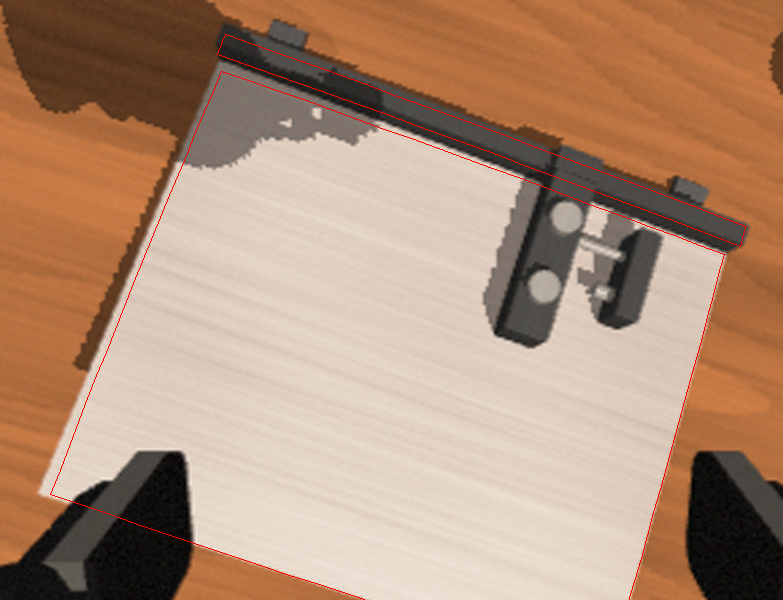

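```bash
cat >> h.py <<'E'
def projd(ci,P,k):
    f=192/np.tan(np.radians(ci["fov_y"]/2)); q=(proj(ci,P)-[ci["cx"],ci["cy"]])/f
    return q*(1+k*(q**2).sum(1,keepdims=True))*f+[ci["cx"],ci["cy"]]
E
python3 - <<'E'
from h import *
e=np.load("wp.npz"); M=[[.24,-.15,0],[.24,.15,0],[-.012,-.15,.02],[-.012,.15,.02],[0,-.15,0],[0,.15,0]]
U=np.array([[106,252],[316.5,320.5],[172.5,80.5],[367,154.4],[170.4,95.2],[357.4,163.7]])-.5
s=least_squares(lambda p:(projd(e,ppt(p,M),p[3])-U).ravel(),[.5,.16,0,0]); print(s.x,s.fun.reshape(-1,2).round(1).tolist()); k=s.x[3]
def onplate(u,v,z):
    return least_squares(lambda q:(projd(e,ppt(s.x,[q[0],q[1],z]),k)-[[u,v]]).ravel(),[.05,0]).x.round(4)
for u,v,z in [(507,325,.031),(545,345,.031),(493,332,0),(567,217,.039),(544,286,.039)]: print(onplate(u/2.7+89.5,v/2.7+69.5,z))
# check with independent scene+side fixed cameras: predicted plate corners
for n in("scene","side"): print(n,proj(camera_info(n),ppt(s.x,M[:2]+[M[4],M[5]])).round(0).tolist())
E
```

```text
[ 0.46215224  0.17138749 -0.04023188 -0.04380598] [[0.2, 1.0], [-1.5, 0.3], [-0.1, 0.5], [-0.3, -1.3], [0.7, -0.5], [1.1, -0.1]]
[0.0885 0.0385]
[0.0917 0.06  ]
[0.0881 0.0373]
[0.0272 0.0497]
[0.0652 0.049 ]
scene [[216.0, 202.0], [331.0, 265.0], [275.0, 197.0], [376.0, 245.0]]
side [[312.0, 158.0], [290.0, 115.0], [249.0, 188.0], [237.0, 142.0]]
```

```bash
cat >> h.py <<'E'
PP=np.array([.46215,.17139,-.04023]); CP=np.array([.4507,-.2239,.3213])
Rp,tp=plateT(PP)
QP=quat(np.c_[-Rp[:,0],Rp[:,1],-Rp[:,2]])  # tool x down-slope, y along ledge, z into plate
def W(x,y,z): return Rp@np.array([x,y,z])+tp
def inpl(p): return Rp.T@(np.array(p)-tp)
def st():
    s=monitor.state(); return s["clock"],inpl(s["ee_pos"]),Rp.T@s["ft_force"],s["grip_width"]
E
python3 - <<'E'
from h import *
print([ (p,robot.ik(W(*p),QP)) for p in [(.15,-.045,.06),(.15,-.045,.009),(.043,-.1,.06),(.043,.05,.01)]])
q=down(CP[2]+np.pi/2)
robot.movep([CP[0],CP[1],.12],q)
robot.servo_line([CP[0],CP[1],.011],feed=.08,max_force=8)
effector.gripper_to(.03,40); robot.pause(.2)
s=monitor.state(); print(s["ee_pos"],s["grip_width"],s["ft_force"])
robot.servo_line([CP[0],CP[1],.25],feed=.15)
s=monitor.state(); print(s["clock"],s["ee_pos"],s["grip_width"],s["ft_force"])
E
```

```text
[((0.15, -0.045, 0.06), array([-0.75197511,  0.27486284,  0.39795971,  2.2011835 ,  0.19908395,
        0.28533816,  0.96157198])), ((0.15, -0.045, 0.009), array([-7.35192203e-01,  4.00326821e-01,  4.16181947e-01,  2.18688793e+00,
       -1.28981132e-03,  1.76947896e-01,  1.15033530e+00])), ((0.043, -0.1, 0.06), array([-0.2232246 ,  0.21114157, -0.18117296,  2.4302841 ,  1.13288247,
        0.22138446,  0.05610099])), ((0.043, 0.05, 0.01), array([-0.90847961,  0.41567377,  0.25375252,  2.30434227,  1.08338337,
        0.194805  , -0.20816902]))]
[ 0.45102078 -0.22411199  0.01155226] 0.055408194139415994 [-0.39097602  0.58275541  5.93683149]
9.9583 [ 0.45017962 -0.2237151   0.2492227 ] 0.055236458297570644 [-0.26903333  0.53561183 -3.28424016]
```

Run:
```python
from h import *
y=-.045;x=.15
robot.movep(W(x,y,.12),QP); print(st())
robot.servo_line(W(x,y,.025),feed=.08); robot.pause(.3); print(st())
r=robot.servo_line(W(x,y,.007),feed=.01,max_force=4); print(r,*st())
robot.pause(.2); print(*st())
ims=[get_image("side"),get_image("wrist")]
cv2.imwrite("pics/pl.png",np.hstack([cv2.resize(ims[0][100:220,200:350],(480,384)),cv2.resize(ims[1],(512,384))])[:,:800,::-1])
```

```text
(11.3167, array([ 0.15005128, -0.04626888,  0.11979121]), array([-1.59806935, -1.37145872, -3.92103989]), 0.05533270914242615)
(12.9583, array([ 0.15016619, -0.04490304,  0.0252427 ]), array([-1.52887421,  0.09833275, -2.59856402]), 0.055450615730314186)
True 14.1 [ 0.14993627 -0.04498731  0.01328147] [ 0.61430408 -0.28617564  4.58409673] 0.05520848851959591
14.3 [ 0.1499145  -0.04498562  0.0132723 ] [1.76710763 0.81313885 5.01554914] 0.05518919629621094
```

View pics/pl.png

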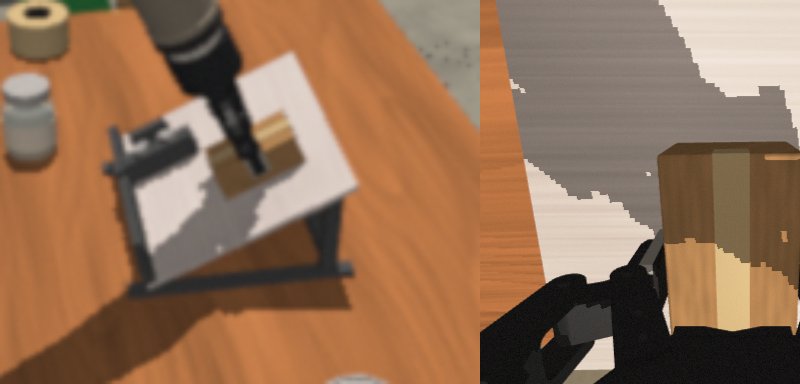

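Run:
```python
from h import *
effector.gripper_to(.085); robot.pause(.4); print(st())
robot.servo_line(W(.15,-.045,.10),feed=.1)
robot.pause(.2); print(st())
effector.gripper_to(0.0)
p=W(.06,-.06,.25); robot.movep(p,down(np.pi/2+PP[2])); robot.pause(.2)
ci=camera_info("wrist"); im=get_image("wrist"); np.savez("w3.npz",im=im,**ci)
for q in("carton_center","stop"):
    r=spotter.cut_out("wrist",q); print(q,[(round(d["confidence"],2),np.round(d["box"]).tolist()) for d in r[:2]])
    if r: np.save(f"w3_{q}.npy",r[0]["pixels"])
o=im.copy()
X=[[a,b,.04] for a,b in((0,-.073),(.1,-.073),(.1,-.017),(0,-.017))]
cv2.polylines(o,[projd(ci,ppt(PP,X),-.044).round().astype(int)],1,(255,0,0))
X=[[a,b,.031] for a,b in((0,.038),(.09,.038),(.09,.062),(0,.062))]
cv2.polylines(o,[projd(ci,ppt(PP,X),-.044).round().astype(int)],1,(255,0,0))
cv2.imwrite("pics/w3.png",cv2.resize(o,(768,576))[:,:,::-1]); print(monitor.state()["clock"], ci["camera_from_world"].shape)
```

```text
(15.2083, array([ 0.14794222, -0.04567738,  0.01260677]), array([0.15390486, 0.38864975, 0.38567486]), 0.08490060430749612)
(16.4333, array([ 0.1496021 , -0.04518338,  0.09947678]), array([ 0.77790448,  0.45122272, -0.43986773]), 0.08517919123939804)
carton_center [(0.71, [268.0, 228.0, 48.0, 72.0])]
stop [(0.75, [345.0, 225.0, 28.0, 84.0])]
18.2667 (4, 4)
```

View pics/w3.png

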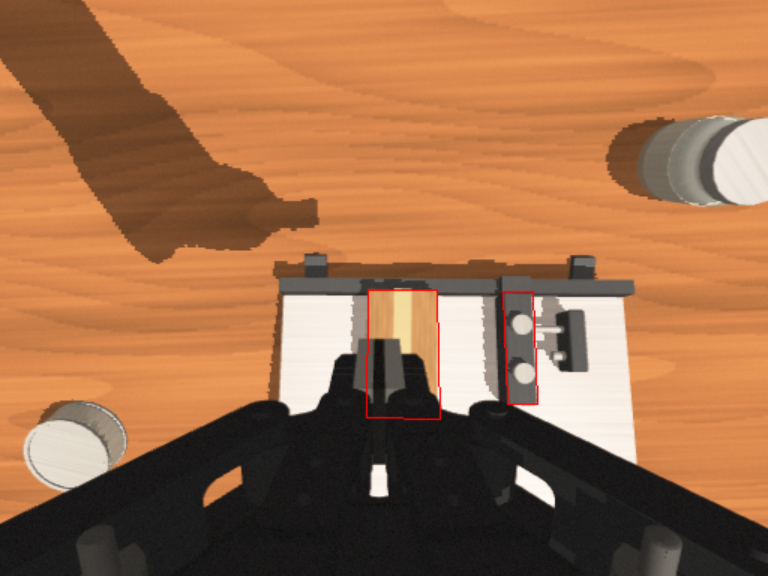

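```bash
cat >> h.py <<'E'
QV=down(np.pi/2+PP[2])
E
python3 - <<'E'
from h import *
X,Z=.035,.012
robot.movep(W(X,-.118,.10),QV); robot.servo_line(W(X,-.118,Z),feed=.08); robot.pause(.3); print(*st())
b=st()[2]; np.save("bias.npy",b)
r=robot.servo_line(W(X,-.08,Z),feed=.02,max_force=2); print("contact",r,*st())
r=robot.servo_line(W(X,-.044,Z),feed=.02,max_force=9); print("ph1",r,*st(),st()[2]-b)
E
```

```text
20.5083 [ 0.03519081 -0.11795423  0.01219377] [0.85111792 0.70194867 0.68545554] 0.000196192233773595
contact True 21.8917 [ 0.03478267 -0.08733807  0.01186271] [-0.46645508  0.43273325 -0.13388265] 0.00037446738599289283
ph1 False 24.225 [ 0.03495118 -0.04400631  0.01201852] [-1.25035534 -1.24180673 -1.63926017] -0.0002928798304410589 [-2.10147326 -1.9437554  -2.32471571]
```

Run:
```python
from h import *
X,Z=.035,.012; b=np.load("bias.npy")
r=robot.servo_line(W(X,.005,Z),feed=.006,max_force=8); print("ph2",r,*st(),(st()[2]-b).round(2))
for _ in range(4): robot.pause(.05); print((st()[2]-b).round(2),st()[1].round(4))
```

```text
ph2 True 29.0333 [ 0.03411324 -0.01521014  0.01178654] [0.56543417 0.19243554 0.08884859] 2.6201377949094346e-05 [-0.29 -0.51 -0.6 ]
[-0.07 -1.52 -1.33] [ 0.0339 -0.0153  0.0117]
[-0.26 -1.71 -0.82] [ 0.0336 -0.0154  0.0117]
[-2.37 -0.21 -0.37] [ 0.0333 -0.0156  0.0117]
[-0.89 -0.8  -1.07] [ 0.0331 -0.0157  0.0117]
```

Run:
```python
from h import *
X,Z=.035,.012; b=np.load("bias.npy")
robot.pause(.2); print((st()[2]-b).round(2),st()[1].round(4))
y=-.0165
robot.servo_line(W(X,y,Z),feed=.02)
F=lambda:-np.mean([(robot.pause(.02),st()[2][1]-b[1])[1] for _ in range(5)])
f0=0
for i in range(30):
    y+=.0003; r=robot.servo_line(W(X,y,Z),feed=.01,max_force=9)
    f=F(); print(round(y,4),r,st()[1].round(4),round(f,1),round(st()[0],2))
    if f>9 or r: break
```

```text
[-1.44 -1.56  0.06] [ 0.0326 -0.0162  0.0116]
-0.0162 False [ 0.0349 -0.0162  0.012 ] 0.7 30.03
-0.0159 False [ 0.035  -0.0159  0.012 ] 0.8 30.37
-0.0156 False [ 0.035  -0.0156  0.012 ] 0.7 30.7
-0.0153 False [ 0.035  -0.0155  0.012 ] 1.2 31.03
-0.015 False [ 0.035  -0.0154  0.012 ] 3.2 31.37
-0.0147 False [ 0.0351 -0.015   0.012 ] 4.4 31.7
-0.0144 False [ 0.035  -0.0148  0.012 ] 5.8 32.03
-0.0141 False [ 0.035  -0.0148  0.012 ] 6.4 32.37
-0.0138 False [ 0.035  -0.0148  0.012 ] 6.9 32.7
-0.0135 False [ 0.035  -0.0148  0.012 ] 7.7 33.03
-0.0132 False [ 0.035  -0.0148  0.012 ] 8.8 33.37
-0.0129 False [ 0.035  -0.0148  0.012 ] 9.2 33.7
```

Run:
```python
from h import *
X,Z=.035,.012; b=np.load("bias.npy"); y=-.0129
F=lambda:-np.mean([(robot.pause(.02),st()[2][1]-b[1])[1] for _ in range(5)])
for i in range(20):
    y+=.0003; r=robot.servo_line(W(X,y,Z),feed=.01,max_force=9)
    f=F(); print(round(y,4),r,st()[1].round(4),round(f,1),round(st()[0],2))
    if f>13.5 or r: break
print("hold",[round(F(),1) for _ in range(13)],st()[1].round(4),st()[0])
```

```text
-0.0126 False [ 0.0349 -0.0148  0.012 ] 9.5 34.03
-0.0123 False [ 0.0349 -0.0148  0.012 ] 10.7 34.37
-0.012 False [ 0.0349 -0.0147  0.012 ] 11.1 34.7
-0.0117 False [ 0.0349 -0.0147  0.012 ] 11.9 35.03
-0.0114 False [ 0.0349 -0.0147  0.012 ] 12.7 35.37
-0.0111 False [ 0.0349 -0.0147  0.012 ] 13.3 35.7
-0.0108 False [ 0.0349 -0.0147  0.012 ] 14.0 36.03
hold [np.float64(14.1), np.float64(14.0), np.float64(14.1), np.float64(14.1), np.float64(14.1), np.float64(14.1), np.float64(14.1), np.float64(14.5), np.float64(14.1), np.float64(14.0), np.float64(14.1), np.float64(14.2), np.float64(14.2)] [ 0.0349 -0.0147  0.012 ] 37.1167
```

Steady 14 N push held over a second with the position stalled. Back off and check.

Run:
```python
from h import *
X,Z=.035,.012
robot.servo_line(W(X,-.05,Z),feed=.03); robot.servo_line(W(X,-.05,.12),feed=.1)
robot.movep(W(.11,-.06,.26),down(np.pi/2+PP[2])); robot.pause(.3)
ci=camera_info("wrist"); im=get_image("wrist"); o=cv2.resize(im,(1024,768),interpolation=cv2.INTER_CUBIC)
f=-.0147+.0145+.056
for X in ([[a,b,.04] for a,b in((0,f-.056),(.1,f-.056),(.1,f),(0,f))],[[a,b,.031] for a,b in((0,f),(.09,f),(.09,f+.024),(0,f+.024))]):
    cv2.polylines(o,[(projd(ci,ppt(PP,X),-.044)*2+.5).round().astype(int)],1,(255,0,0))
side=get_image("side")
cv2.imwrite("pics/w4.png",np.hstack([o[230:630,420:900],cv2.resize(side[100:200,210:290],(320,400))])[:,:,::-1]); print(*st())
```

```text
40.8917 [ 0.10953787 -0.06001717  0.2595102 ] [-0.16381868 -1.05597617  0.69161818] 7.76497423680038e-05
```

View pics/w4.png

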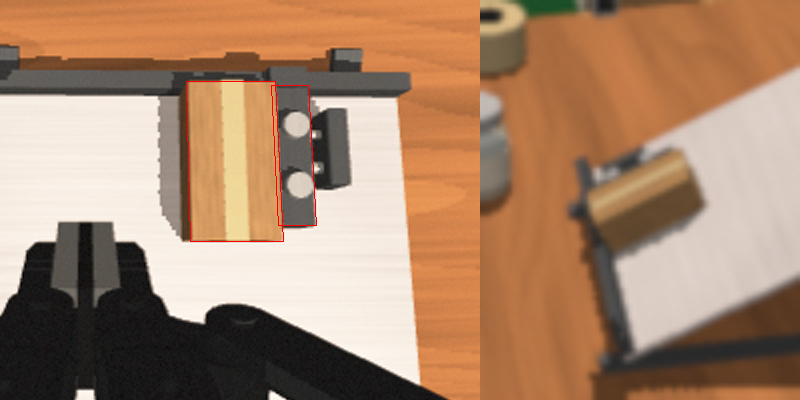

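The carton sits exactly on the predicted outline: on the ledge, flush against the stop, and squared to it. The stop has moved about 18 mm and the gripper is clear of everything.

```bash
python3 -c "
from station import *
workorder.job_done(); robot.pause(1.2); print(monitor.state()['clock'])"
```

```text
the job is handed in; nothing more can be done
the job is handed in; nothing more can be done
```

I finished the task and handed the job in at about 41 s. No verdict is reported, so what follows is from my own checks.

- **Placing:** I gripped the carton and laid it flat on the plate, with its centre about 150 mm up the slope. I let go there, and the next picture showed it had slid down squarely onto the ledge.
- **Pushing:** I pushed it sideways with the shut fingers until the stop hit its hard end, after about 18 mm of travel. There the position stalled while the force kept rising. I then held about 14 N at the tool for 1.1 s. I estimate 9–12 N of that reached the stop, after the 2–5 N the carton takes to push along the ledge.
- **Last check:** The final wrist picture shows the carton flat, against the ledge and the stop, matching the predicted outline to within about 1 mm. The gripper was clear.
- **Other goods:** The robot did not go near the tin, tea box or jar. I did not measure their positions again afterwards.
- **Oddities:**
  - The first, continuous push stopped on its force limit (8 N change) at the hard end. The arm then eased back by about 1 mm and I pressed again in small steps.
  - The wrist camera's lens distorts slightly. I corrected for it, with about 1.5 px of error left in the plate fit.

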